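Weigh the grinding balls and pour them into the mill jar

ROBOT

A 6-joint arm with a two-finger parallel gripper is mounted at the origin on a cart in front of the work surface, level with it; the furniture and walls round the work are solid. World frame = base frame: x ahead of the robot, y to its left, z up, the work surface at z = 0. Lengths are in m, angles in rad, forces in N, time in s.
With the tool pointing down it reaches from about 0.375 to 0.9 m from the base axis. Payload 3.1 kg.
Tool frame: the origin (TCP) lies on the centre line of the jaws, within the pads' length; the fingertips stand 8 mm ahead of it and the grasp point (between the pads) lies 11 mm behind it; z points along the fingers, y is the line along which they close (so a half turn about z gives the same grasp; the last joint's range is limited). The gripper opens to 85 mm and grips with 20 to 120 N. Pads are 22 mm wide; open, the fingers measure 114 mm over their backs; the gripper's body (76 mm by 85 mm) begins 54 mm behind the grasp point. The pads swing forward as they close: fully open they stand 13 mm farther back than shut.
Start: joints at [-1.411, 0.527, 1.433, -0, 1.181, -0.178], TCP at [0.207, -0.59, 0.239] pointing down, gripper open.
Joint ranges: [-3.08, 3.08], [-0.75, 2.2], [0.22, 2.44], [-1.43, 4.57], [0, 2.65], [-2.85, 2.85]. Speed limits (rad/s): [2.79, 2.79, 3.14, 3.14, 3.14, 3.14].

INTERFACE

Orientations are given as a unit quaternion [x, y, z, w].
In Python, from station import * gives the robot as it stands.
- The arm moves only by the tool play_rows, never from a script. Its argument "rows" is a list of rows, each a list of 3 entries, a list of its own where there are three numbers: the turn, a rotation vector about the tool's x, y, z in degrees, then the shift along the tool's x, y, z in mm, then the closure, from 0 (fully open) to 1 (shut). In form: [[[ax, ay, az], [dx, dy, dz], jaw], ...]. A call has 1 to 12 rows; each row shifts and turns the commanded pose from where the row before left it, along the tool's axes as they then stand; what a row does not reach is not made up. A row lasts 1/12 s, in which the tool goes at most 41.7 mm and 7.16 degrees, less where a joint would pass 70% of its speed; a pose out of reach is approached as far as the arm can. A call with a gripper value outside its range is refused whole. The fingers move at their own pace and stop on an object; "grip_force" is the grip in N (left out, the last holds). Time passes only in rows, so rows that do not move let the fingers close. It gives the time, the measured TCP pose, the force, the opening and the grip force at its end, in the units of the state.
- sense(): the state, without advancing time (a new reading comes with each control period).
- snapshot(name): name is "scene" or "top"; returns (picture, depth): 400x640x3 uint8, red, green, blue; 400x640 float32, m along the optical axis (not along the pixel's ray), 0 where there is no reading.
- get_calibration(name): a dict with "vfov" (degrees; the focal length in pixels is half the picture's height over the tangent of half this angle, whatever the lens; pixels are square), "cx", "cy" (the principal point, pixels), "k1" (the pictures are not rectified: a ray, as slopes to the right and down, at radius r is drawn at 1 + k1 r^2 times it, then the intrinsics apply), "xyz" and "attitude" of the camera in the world. Camera axes: x right, y down, z forward; pixel columns grow to the right and rows downward; lengths in m; the calibration is good to about 2 mm. A picture is of the moment at which its call begins. get_calibration takes no time and is no camera call.
- sign_off(): hands the job in; it is judged then, once.
The state is a dict: "t": time; "q": joint angles; "qd": joint speeds; "tau": joint torques, N m; "tcp_pos": TCP position; "tool_rot": TCP orientation; "force": force on the tool from outside, world axes, zero at the start; "ft_torque": the same for the moment, N m; "finger_gap": opening from 0.0 (shut) to 1.0 (fully open); "gripper_force": force on a finger pad.
Only numpy, scipy, OpenCV 4.12 (cv2) and the standard library are available. Lean on these libraries where they do the work, as an engineer would, in place of code of your own. Each camera call takes 0.05 s, during which the arm holds its last target. There are 200 camera calls.

TASK

Weigh a charge of grinding balls into the mill jar: lift the steel pouring cup with its six balls out of the blue dock, stand it in the middle of the balance pan and let go of it for a second, then take it again and pour all six balls over its lip into the round steel jar. Finally stand the empty cup upright in the middle of the balance pan again and let go; spill no balls and leave the jar and the other things on the worktop where they are.

Things in the scene. Friction and masses are not known exactly. Their poses are not given: they have to be found in the camera images.
- cup: open steel pouring cup, loose, 0.12 kg, walls 3. Origin: centre of underside; z up, +x to the pouring lip. 62 long (x), 50 wide (y). Rear wall x=-31, 50 tall; sides flat, y=+-25, 50 tall for x<1, 38 tall beyond; front face x=31, 31 tall. Inside, floor to x=-9, then a 37 deg ramp up to the lip: empties when tipped 60-70 deg about y. Grip across front-rear (only way in the dock) or sides (to pour)
- cup_lip (a point): middle of the cup's pouring lip, at (31, 0, 33) in the cup's frame; axes as the cup
- dock: blue plastic dock, fixed to the worktop, base 70 x 86 x 6; two cheeks (56 long in own x, 10 thick, at y = +-34, tops at z = 60) hide the sides of the cup that stands between them on the base, 4 clear each side; open in front (+x) and behind. Origin: centre of its underside, z up, +x the side to which the cup's lip points at the start
- balance: white bench balance, fixed; body 150 x 150, top at z = 40, with a lower display part reaching to x = -121 and a round pan above its origin. Origin: centre under the pan, on the worktop; own -x towards the display
- pan (a point): centre of the top of the balance's round metal pan, 130 across, 52 above the worktop; the pan does not move
- jar: open round steel grinding jar, round, 100 across and 70 tall, bore 88, inner floor at 8; loose, 0.95 kg, empty at the start. Origin: centre of its underside, z up. A tall fixed instrument stands to the left of y = +0.26 m: keep the wrist clear of it when the jar is on the left
- jar_mouth (a point): centre of the jar's mouth, level with its rim, 70 above the worktop
- ball_1_center (a point): centre of a white polished (slippery) ceramic grinding ball, 16 across, 13 g, loose in the cup at the start
- ball_2_center (a point): centre of a white polished (slippery) ceramic grinding ball, 16 across, 13 g, loose in the cup at the start
- ball_3_center (a point): centre of a white polished (slippery) ceramic grinding ball, 16 across, 13 g, loose in the cup at the start
- ball_4_center (a point): centre of a white polished (slippery) ceramic grinding ball, 16 across, 13 g, loose in the cup at the start
- ball_5_center (a point): centre of a white polished (slippery) ceramic grinding ball, 16 across, 13 g, loose in the cup at the start
- ball_6_center (a point): centre of a white polished (slippery) ceramic grinding ball, 16 across, 13 g, loose in the cup at the start
- septa_tin: bystander: round tin with blue lid, 62 across, 30 tall; origin at the centre of its underside
- vial_std: bystander: short glass vial with black cap, 27 across, 62 tall; origin at the centre of its underside
- stopper_1: bystander: black rubber stopper, 24 across, 25 tall; origin at the centre of its underside
- timer: bystander: small white bench timer, 58 x 73 x 38; origin at the centre of its underside
- beaker_100: bystander: small empty glass beaker, 54 across, 71 tall; origin at the centre of its underside
- vial_loose_2: bystander: glass vial with white cap, 26 across, 95 tall; origin at the centre of its underside
Things that resemble listed ones, but are neither listed nor needed, are in the scene too. Leave any brown look-alike of the cup alone. Leave any pink look-alike of the jar alone.

How it is judged:
By the outcome, as a careful person would: the job done as asked, in the order asked, and still so for the second after the job is handed in, with the robot touching nothing.
It also fails if it takes over 72 s, if anything falls off the work surface, if the arm or the gripper's body presses on something with over 40 N, if the wrist force passes 120 N, or if a joint passes its speed limit or range.

## Working session

There is one attempt and no reset: what is moved stays moved. The work goes in short steps, Python scripts to look and compute and a tool call to move; the robot and the scene stay as the last step left them, time stands still between calls to the robot, and variables do not carry over. Pictures are saved under pics/ and viewed, at most 10 in all, crops included, and the job is handed in when it is done.

Besides the shell and the picture viewer there is one more tool, called after "Emit:" by a JSON object that holds its "op" and its "data", one argument or row to a line. play_rows: Moves the arm, as the interface text tells. Its arguments: {"type":"object","properties":{"rows":{"type":"array","items":{"type":"array"}},"grip_force":{"type":"number"}},"required":["rows"]}

```bash
mkdir -p pics
cat > h.py <<'E'
from station import *
import numpy as np, cv2
from scipy.spatial.transform import Rotation as R
def cam(name):
    c=get_calibration(name); f=200/np.tan(np.radians(c['vfov'])/2)
    a=np.array(c['attitude'],float)
    M=R.from_quat(a).as_matrix() if a.size==4 else (a if a.shape==(3,3) else R.from_rotvec(a).as_matrix())
    return c,f,M,np.array(c['xyz'])
def ray(name,uv):
    c,f,M,o=cam(name); uv=np.atleast_2d(np.array(uv,float))
    d=(uv-[c['cx'],c['cy']])/f; s=d.copy()
    for _ in range(20): s=d/(1+c['k1']*(s**2).sum(1,keepdims=True))
    return o,np.c_[s,np.ones(len(s))]@M.T
def onz(name,uv,z):
    o,d=ray(name,uv); return o+d*((z-o[2])/d[:,2])[:,None]
def cloud(name,dep):
    v,u=np.mgrid[0:400,0:640]; o,d=ray(name,np.c_[u.ravel(),v.ravel()])
    return (o+d*dep.ravel()[:,None]).reshape(400,640,3)
def proj(name,P):
    c,f,M,o=cam(name); p=(np.atleast_2d(P)-o)@M; s=p[:,:2]/p[:,2:]
    return s*(1+c['k1']*(s**2).sum(1,keepdims=True))*f+[c['cx'],c['cy']]
E
python3 - <<'E'
from h import *
for n in('top','scene'):
    print(get_calibration(n)); p,d=snapshot(n); np.savez(n+'0',p=p,d=d)
    cv2.imwrite(f'pics/{n}0.png',p[:,:,::-1])
print(sense())
E
```

```text
{'vfov': 50.79097513944512, 'cx': 318.8932672886468, 'cy': 197.82692475443974, 'k1': 0.03554370922432707, 'xyz': array([ 0.35665954, -0.15201076,  1.44457163]), 'attitude': array([-0.6937263 ,  0.71421721, -0.0644556 ,  0.06695578])}
{'vfov': 50.54414599857647, 'cx': 317.53204145977696, 'cy': 198.280199505808, 'k1': -0.043401450916615146, 'xyz': array([ 0.15565486, -1.10917923,  0.82796339]), 'attitude': array([ 0.87059988, -0.19076812,  0.10023778, -0.4422847 ])}
{'t': 0.1, 'q': array([-1.41149930e+00,  5.28368066e-01,  1.43376786e+00, -2.44668227e-05,
        1.18142246e+00, -1.78472655e-01]), 'qd': array([ 3.29826013e-04, -3.25191460e-03, -4.88242889e-03,  6.36070812e-04,
       -1.62723360e-05,  4.63709063e-04]), 'tau': array([-9.04449644e-05, -4.43304241e+01, -1.78586823e+01, -1.94214208e-04,
        3.87554450e-03,  6.12571199e-06]), 'tcp_pos': array([ 0.20705068, -0.58903855,  0.23843663]), 'tool_rot': array([ 9.85771561e-01,  1.68087668e-01, -1.88919145e-06, -9.82932451e-04]), 'force': array([ 0.72743417, -0.22519264,  0.23245659]), 'ft_torque': array([ 0.04188024,  0.05340696, -0.00519768]), 'gripper_force': 0.0, 'finger_gap': 0.9969002980139781}
```

View pics/top0.png

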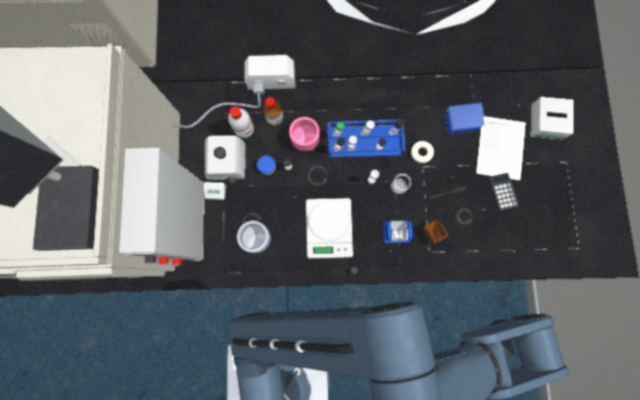

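View pics/scene0.png

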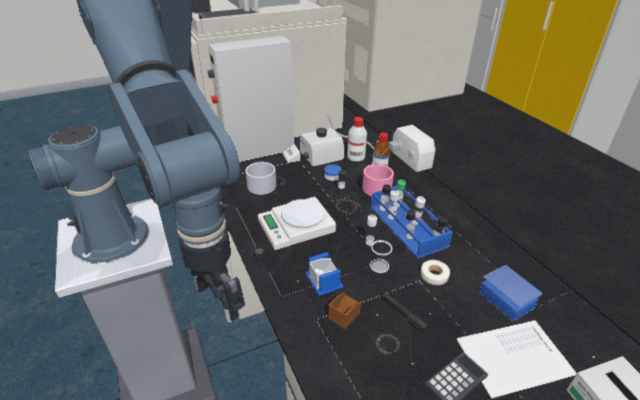

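The top view shows cup candidates at (398,232), steel in the blue dock, and (435,231), brown and loose. The first fits the description. Jar candidates are (254,236), steel and round, and (304,134), pink; the steel one is mine. The balance is at (330,228). Next I measure and confirm in an enlarged crop.

Run:
```python
from h import *
T=np.load('top0.npz');S=np.load('scene0.npz')
a=cv2.resize(T['p'][205:260,370:460],None,fx=8,fy=8,interpolation=3)
b=cv2.resize(T['p'][205:265,225:365],None,fx=5,fy=5,interpolation=3)[:300,:720]
b2=cv2.resize(S['p'][245:305,290:380],None,fx=5,fy=5,interpolation=3)
im=np.zeros((600,800,3),np.uint8); im[:300,:450]=cv2.resize(a,(450,275))[:275].repeat(1,0) if 0 else 0
a=cv2.resize(a,(480,293)); im[:293,:480]=a; im[:300,490:790]=cv2.resize(b2,(300,200)).repeat(1,0)[:200] if 0 else 0
im[:200,490:790]=cv2.resize(b2,(300,200)); im[300:600,:700]=b
cv2.imwrite('pics/crop.png',im[:,:,::-1])
C=cloud('top',T['d']); p=T['p']; hsv=cv2.cvtColor(p,cv2.COLOR_RGB2HSV)
z=C[:,:,2]
def comp(m,box):
    u0,u1,v0,v1=box; k=np.zeros(m.shape,np.uint8); k[v0:v1,u0:u1]=m[v0:v1,u0:u1]; return k
# dock blue
m=comp((hsv[:,:,0]>100)&(hsv[:,:,0]<130)&(hsv[:,:,1]>150)&(hsv[:,:,2]>60),(375,420,212,252))
v,u=np.nonzero(m); Z=z[m>0]; print('dock z pct',np.percentile(Z,[5,50,95]))
mm=(m>0)&(abs(z-.06)<.008); v,u=np.nonzero(mm); P=onz('top',np.c_[u,v],.06)
print('cheek rect',cv2.minAreaRect((P[:,:2]*1000).astype(np.float32)), len(u))
P=onz('top',np.c_[np.nonzero(m)[1],np.nonzero(m)[0]],.03);print('all',cv2.minAreaRect((P[:,:2]*1000).astype(np.float32)))
# lower base blue (front vs rear)
mm=(m>0)&(z<.03); Q=C[mm]; print('base', Q.mean(0) if len(Q) else None,len(Q))
# balance
m=comp((z>.03)&(z<.07),(300,360,190,262)); 
v,u=np.nonzero(m); P=onz('top',np.c_[u,v],.04); print('bal',cv2.minAreaRect((P[:,:2]*1000).astype(np.float32)))
m2=comp((z>.046)&(z<.06),(300,360,190,262)); m2=cv2.morphologyEx(m2,2,np.ones((3,3)))
v,u=np.nonzero(m2); P=onz('top',np.c_[u,v],.052);print('pan',cv2.minEnclosingCircle((P[:,:2]*1000).astype(np.float32)),P.mean(0))
# jar
m=comp((z>.05)&(z<.09),(230,278,215,258)); v,u=np.nonzero(m); P=onz('top',np.c_[u,v],.07)
print('jar',cv2.minEnclosingCircle((P[:,:2]*1000).astype(np.float32)),len(u))
print('instrument near', C[(z>.1)&(C[:,:,1]>.15)&(C[:,:,1]<.5)&(C[:,:,0]<.8)].min(0))
print(np.round(z[218:248,380:448:2]*1000).astype(int)[::2])
```

```text
dock z pct [-0.0017457   0.03669833  0.06322767]
cheek rect ((503.7209167480469, -411.1392822265625), (52.9483757019043, 82.3195571899414), 0.9873527884483337) 109
all ((498.7413330078125, -411.66412353515625), (96.92342376708984, 74.01084899902344), 88.41252136230469)
base [ 0.48978289 -0.39998434  0.00594486] 120
bal ((521.295166015625, -179.4059295654297), (149.29034423828125, 194.5696258544922), 89.8294448852539)
pan ((543.9993286132812, -179.93804931640625), 64.96166229248047) [ 0.54398071 -0.17940679  0.052     ]
jar ((495.94183349609375, 69.5700912475586), 51.022953033447266) 224
instrument near [0.37050641 0.1513507  0.10006914]
[[   2   -4    2    2   -4    4    0   -4   -2    1   -6   -9    0   -3
    -3    6   -2    2    0    0    1    1   -2    0    3   -1    0    4
    -1   -2   -3   -6    1   -1]
 [  -3   -6    0   -4   -4    4    8    1    0    3    3   -1    3    1
     2   -1    5    0   -6    4    2   -1   -2    0   -3    0    0   -4
    30   39   -1    3   -4    0]
 [   4   -1    8    8   62   47   36   34   33   39   33   37   36   51
    53   63    1   -3    3   
[... 1500 characters left out ...]
  0    7    6    4   23   22   17   19   10   11    1    9   10
     5   -4   -1   -2    3    9   -2    2    5    4   -2    5   30   46
    33   55   -2   -3    4    3]
 [   2   -5   -1   -5    2    0    5    2    3   -1    6    0    4    1
     3    2    0   -2   -1   -2   -4    1   -6    0    0   -1   17   40
    -9    0    0   -4    2    5]
 [  -5    0   -2   -3   -3    8    2    0    5    2    2    2    1    1
     3    0   -3    1   -1   -4   -4   -5    1   -1   -2    2    1    2
     0   -1    1    1   -1    2]
 [   1    2    0    0   -4    2    5   -1   -1    0    0   -2    5    5
    -1   -1    0   -3    1    1   -1   -1    1    4   -2    4   -3    4
    -2   -1    1   -2    0    2]]
```

View pics/crop.png

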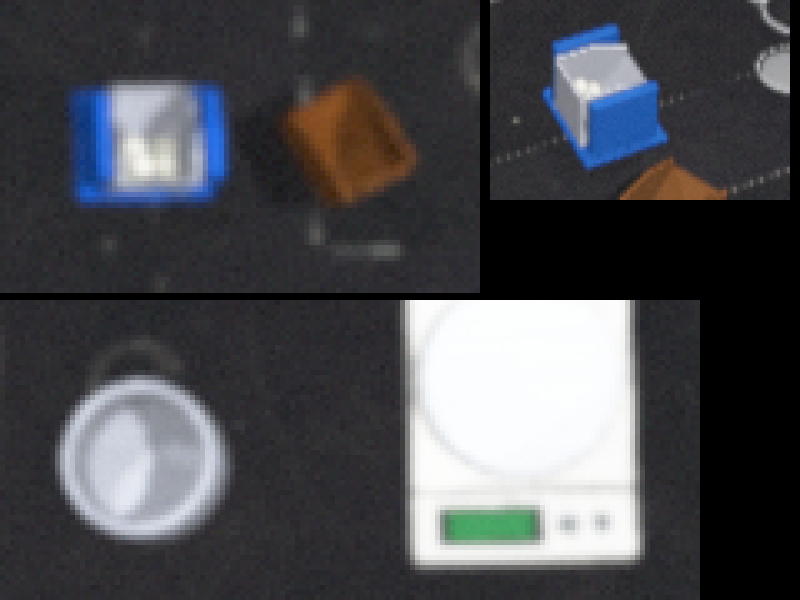

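The crop shows the steel cup with white balls in the blue dock. Its lip points up in the picture (+x, ramp at the top) and the balls lie at the rear. The look-alike beside it is brown and stays put. The steel jar and the balance pan are clear. I'll move over the dock with the tool yawed to -90°, so that the lip ends up towards the robot on the pan.

Emit:
{"op": "play_rows", "data": {
  "rows": [
    [[0,0,0],[37,-8,0],0],
    [[0,0,0],[38,-8,0],0],
    [[0,0,0],[38,-8,0],0],
    [[0,0,0],[38,-8,0],0],
    [[0,0,0],[38,-8,0],0],
    [[0,0,0],[38,-8,0],0],
    [[0,0,0],[38,-7,0],0],
    [[0,0,0],[37,-7,0],0],
    [[0,0,0],[37,-7,0],0],
    [[0,0,7],[0,0,0],0],
    [[0,0,7],[0,0,0],0],
    [[0,0,7],[0,0,0],0]
  ],
  "grip_force": 40
}}

```text
t: 1.1
tcp_pos: [0.5049, -0.4109, 0.2385]
tool_rot: [1.0, -0.016, -0.001, -0.0]
force: [-0.5, 0.5, -0.4]
finger_gap: 1.0
gripper_force: 0.0
```

Emit:
{"op": "play_rows", "data": {
  "rows": [
    [[0,0,7],[0,0,0],0],
    [[0,0,7],[0,0,0],0],
    [[0,0,7],[0,0,0],0],
    [[0,0,7],[0,0,0],0],
    [[0,0,7],[0,0,0],0],
    [[0,0,7],[0,0,0],0],
    [[0,0,7],[0,0,0],0],
    [[0,0,7],[0,0,0],0],
    [[0,0,7],[0,0,0],0],
    [[0,0,7],[0,0,0],0],
    [[0,0,7],[0,0,0],0],
    [[0,0,7],[0,0,0],0]
  ]
}}

```text
t: 2.1
tcp_pos: [0.5038, -0.4119, 0.2387]
tool_rot: [0.731, -0.682, -0.001, -0.0]
force: [0.4, -0.6, 0.4]
finger_gap: 1.002
gripper_force: 0.0
```

```bash
cat >> h.py <<'E'
def Rdown(psi,tilt=None):
    p=np.radians(psi); x=np.array([np.cos(p),np.sin(p),0]); z=np.array([0,0,-1.]); return np.c_[x,np.cross(z,x),z]
def to(pos,Rt):
    s=sense(); Rc=R.from_quat(s['tool_rot']); 
    print('t',round(s['t'],2),'tcp',np.round(s['tcp_pos']*1000,1),'q',np.round(s['q'],3),'gap',round(s['finger_gap'],3),'F',np.round(s['force'],1),'gf',s['gripper_force'])
    print('shift mm',np.round(Rc.as_matrix().T@(np.array(pos)-s['tcp_pos'])*1000,1),'turn deg',np.round((Rc.inv()*R.from_matrix(Rt)).as_rotvec(degrees=True),2))
    with open('log.txt','a') as f: f.write(repr((list(s['q']),list(s['tcp_pos']),list(s['tool_rot'])))+'\n')
E
python3 - <<'E'
from h import *
to([.504,-.412,.10],Rdown(-90))
print('cup rear L/R',onz('top',[[390.1,237],[409.8,237]],.055)); print('right cheek outer',onz('top',[[412.2,230]],.06),'base rear/left',onz('top',[[383.8,243.1]],.006))
T=np.load('top0.npz');p=T['p'];
print(p[234,380:416].tolist())
print(p[215:248,400].tolist())
E
```

```text
t 2.1 tcp [ 503.8 -411.9  238.7] q [-0.857  0.564  1.363 -0.     1.215  2.215] gap 1.002 F [ 0.4 -0.6  0.4] gf 0.0
shift mm [  0.3  -0.3 138.7] turn deg [0.05 0.06 4.01]
cup rear L/R [[ 0.48026526 -0.38133796  0.055     ]
 [ 0.478468   -0.44587291  0.055     ]]
right cheek outer [[ 0.50076768 -0.4542627   0.06      ]] base rear/left [[ 0.46453193 -0.3668237   0.006     ]]
[[44, 44, 48], [37, 37, 45], [43, 44, 54], [43, 53, 85], [26, 57, 116], [29, 65, 132], [16, 56, 126], [21, 67, 146], [27, 90, 192], [43, 112, 222], [67, 113, 208], [117, 133, 180], [172, 177, 189], [202, 203, 203], [220, 220, 213], [232, 232, 225], [240, 241, 234], [231, 231, 225], [209, 208, 200], [201, 203, 193], [220, 219, 208], [215, 216, 205], [184, 187, 178], [151, 150, 152], [127, 130, 133], [141, 145, 155], [177, 182, 195], [170, 178, 202], [115, 134, 193], [48, 104, 215], [43, 117, 232], [41, 103, 209], [43, 71, 138], [47, 49, 70], [48, 50, 51], [37, 35, 38]]
[[39, 39, 46], [45, 47, 52], [42, 43, 47], [45, 42, 49], [58, 60, 64], [102, 102, 111], [152, 153, 162], [179, 182, 193], [185, 186, 202], [173, 175, 189], [159, 160, 173], [141, 146, 154], [138, 140, 150], [141, 142, 152], [142, 144, 151], [160, 161, 162], [183, 183, 176], [197, 195, 188], [203, 202, 190], [220, 219, 208], [230, 228, 221], [226, 227, 216], [207, 208, 196], [180, 181, 179], [144, 150, 165], [110, 128, 174], [68, 101, 177], [52, 82, 152], [42, 58, 95], [48, 52, 60], [41, 41, 43], [44, 44, 46], [41, 41, 45]]
```

Emit:
{"op": "play_rows", "data": {
  "rows": [
    [[0,0,4],[3,1,0],0],
    [[0,0,0],[0,0,30],0],
    [[0,0,0],[0,0,30],0],
    [[0,0,0],[0,0,30],0],
    [[0,0,0],[0,0,30],0],
    [[0,0,0],[0,0,25],0],
    [[0,0,0],[0,0,20],0],
    [[0,0,0],[0,0,15],0],
    [[0,0,0],[0,0,10],0],
    [[0,0,0],[0,0,0],0]
  ]
}}

```text
t: 2.93
tcp_pos: [0.502, -0.4138, 0.0465]
tool_rot: [0.709, -0.705, -0.003, -0.0]
force: [0.3, 0.3, 0.4]
finger_gap: 0.997
gripper_force: 0.0
```

Run:
```python
from h import *
to([.503,-.415,.015],Rdown(-90))
ps=[]
for n,(u0,u1,v0,v1) in {'scene':(270,390,220,310)}.items():
    p,d=snapshot(n); ps.append(cv2.resize(p[v0:v1,u0:u1],None,fx=6,fy=6,interpolation=3))
cv2.imwrite('pics/g1.png',ps[0][:,:,::-1])
```

```text
t 2.93 tcp [ 502.  -413.8   46.5] q [-0.861  0.808  1.488 -0.     0.851  2.275] gap 0.997 F [0.3 0.3 0.4] gf 0.0
shift mm [ 1.3 -1.1 31.4] turn deg [0.21 0.24 0.35]
```

View pics/g1.png

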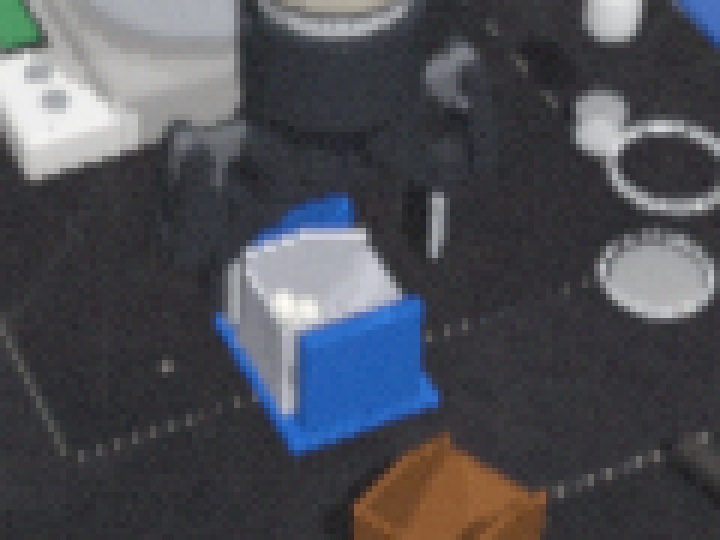

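The zoomed picture shows the fingers in front of and behind the cup, about (230,270) and (435,225), with both cheeks clear. I'll go down and close.

Emit:
{"op": "play_rows", "data": {
  "rows": [
    [[0,0,0],[1,-1,10],0],
    [[0,0,0],[0,0,10],0],
    [[0,0,0],[0,0,8],0],
    [[0,0,0],[0,0,4],0],
    [[0,0,0],[0,0,0],0.1],
    [[0,0,0],[0,0,0],0.2],
    [[0,0,0],[0,0,0],0.25],
    [[0,0,0],[0,0,0],0.3],
    [[0,0,0],[0,0,0],0.4],
    [[0,0,0],[0,0,0],0.5],
    [[0,0,0],[0,0,0],0.5],
    [[0,0,0],[0,0,0],0.5]
  ]
}}

```text
t: 3.98
tcp_pos: [0.504, -0.4164, 0.018]
tool_rot: [0.709, -0.705, -0.0, 0.0]
force: [-5.2, -0.8, 6.5]
finger_gap: 0.734
gripper_force: 44.5
```

Run:
```python
from h import *
to([.503,-.415,.015],Rdown(-90))
```

```text
t 3.98 tcp [ 504.  -416.4   18. ] q [-8.610e-01  8.520e-01  1.489e+00 -1.000e-03  8.010e-01  2.275e+00] gap 0.734 F [-5.2 -0.8  6.5] gf 44.52495574951172
shift mm [-1.4  1.   3. ] turn deg [ 0.03 -0.01  0.36]
```

Emit:
{"op": "play_rows", "data": {
  "rows": [
    [[0,0,0],[0,0,-5],0.5],
    [[0,0,0],[0,0,-10],0.5],
    [[0,0,0],[0,0,-15],0.5],
    [[0,0,0],[0,0,-20],0.5],
    [[0,0,0],[0,0,-25],0.5],
    [[0,0,0],[0,0,-25],0.5],
    [[0,0,0],[0,0,-20],0.5],
    [[0,0,0],[0,0,-15],0.5],
    [[0,0,0],[0,0,-5],0.5],
    [[0,0,0],[0,0,0],0.5]
  ]
}}

```text
t: 4.82
tcp_pos: [0.5055, -0.4169, 0.1593]
tool_rot: [0.709, -0.705, 0.002, -0.0]
force: [-0.4, 0.1, -2.2]
finger_gap: 0.728
gripper_force: 44.2
```

```bash
cat > kin.py <<'E'
import numpy as np
from scipy.optimize import least_squares
from scipy.spatial.transform import Rotation as R
def fk(q,k):
    h,a1,a2,d,L,e=k; Ry=lambda a:R.from_euler('y',a); Rz=lambda a:R.from_euler('z',a)
    r1=Rz(q[0]); r2=r1*Ry(q[1]); r3=r2*Ry(q[2]); r4=r3*Rz(q[3]); r5=r4*Ry(q[4]); r6=r5*Rz(q[5])
    w=r1.apply([0,d,0])+np.array([0,0,h])+r2.apply([0,0,a1])+r3.apply([e,0,a2])
    return w+r6.apply([0,0,L]), r6*Rz(off)
off=0.
D=[eval(l) for l in open('log.txt')]
D.insert(0,([-1.4115,.52837,1.43377,0,1.18142,-.178473],[.20705,-.58904,.23844],[.98577,.16809,0,-.00098]))
for off in (np.pi/2,-np.pi/2,0,np.pi):
    if (fk(D[0][0],[0]*6)[1].inv()*R.from_quat(D[0][2])).magnitude()<.1: break
L0=.25
def K(x): return [x[0]+L0,x[1],x[2],x[3],L0,0]
s=least_squares(lambda x:np.concatenate([fk(d[0],K(x))[0]-d[1] for d in D]),[.1,.45,.43,.11])
E
python3 - <<'E'
from h import *; from kin import *
import kin
to([.544,-.180,.12],Rdown(0))
s0=sense(); D.append((s0['q'],s0['tcp_pos'],s0['tool_rot']))
print('off',off,[ (round(np.degrees((fk(d[0],[0]*6)[1].inv()*R.from_quat(d[2])).magnitude()),2)) for d in D]); print(s.x, s.fun.reshape(-1,3)*1000)
E
```

```text
t 4.82 tcp [ 505.5 -416.9  159.3] q [-0.86   0.657  1.427  0.     1.053  2.275] gap 0.728 F [-0.4  0.1 -2.2] gf 44.24942135810852
shift mm [-236.8  -39.9   38.7] turn deg [ -0.    -0.28 -89.63]
off 1.5707963267948966 [np.float64(0.0), np.float64(0.0), np.float64(0.0), np.float64(0.0), np.float64(0.0)]
[0.00561348 0.45609386 0.41887728 0.11099311] [[ 0.3523971  -2.19275614  1.29756028]
 [-3.39374394  3.90681642  6.07986082]
 [ 0.55205349 -0.65271257 -3.63937772]
 [-0.2100539   0.26376617 -3.7380433 ]]
```

```bash
cat > ik.py <<'E'
from kin import *
import kin
lo=np.array([-3.08,-.75,.22,-1.43,0.02,-2.85]);hi=np.array([3.08,2.2,2.44,4.57,2.65,2.85])
def ik(p,Rt,q0,k):
    def f(q):
        P,r=fk(q,k); return np.r_[(P-p)*5,(r.inv()*Rt).as_rotvec()]
    x=least_squares(f,np.clip(q0,lo+.001,hi-.001),bounds=(lo,hi)); return x.x,np.linalg.norm(x.fun)
def cupR(th,phi): # cup frame: lip azimuth th, tipped phi
    return R.from_euler('z',th,degrees=True)*R.from_euler('y',phi,degrees=True)
def tool(th,phi,lip,g,sgn,pre=0):
    """TCP pose when cup held by sides, grasp TCP at cup (gx,0,gz); tool x = sgn*cup x"""
    C=cupR(th,phi); T=R.from_matrix(np.c_[[sgn,0,0],[0,-sgn,0],[0,0,-1.]])
    T=R.from_euler('y',-pre,degrees=True)*T
    return np.array(lip)+C.apply(np.array(g)-[.031,0,.033]), C*T
E
python3 - <<'E'
from ik import *
for L in (.2,.27):
  k=[L+.0056,.456,.419,.111,L,0]
  for sgn in (1,-1):
    for th in range(150,360,15):
      q=None; out=''
      for phi in (0,20,40,55,65,72):
        p,r=tool(th,phi,[.496,.070,.095 if phi>20 else .13],[-.005,0,.018],sgn)
        if q is None:
          c=[ik(p,r,np.array([0,.6,1.5,0,1,g]),k) for g in(-2.4,-1,0,1,2.4)]; q,e=min(c,key=lambda t:t[1])
        else: q,e=ik(p,r,q,k)
        out+=f' {e:.2f}'
      print(L,sgn,th,out,np.round(q,2))
E
```

```text
0.2 1 150  0.00 0.00 0.07 0.29 0.43 0.52 [ 0.18  0.46  2.03 -1.43  0.73  0.49]
0.2 1 165  0.00 0.00 0.11 0.34 0.49 0.60 [ 0.03  0.33  2.11 -1.43  0.27  0.11]
0.2 1 180  0.00 0.00 0.11 0.34 0.50 0.61 [-0.08  0.29  2.15  1.24  0.02 -2.85]
0.2 1 195  0.00 0.00 0.17 0.39 0.54 0.65 [-0.05  0.3   2.15  1.1   0.05 -2.85]
0.2 1 210  0.00 0.00 0.24 0.47 0.62 0.72 [-0.09  0.3   2.12  0.96  0.25 -2.85]
0.2 1 225  0.00 0.02 0.34 0.56 0.71 0.81 [-0.12  0.31  2.06  0.83  0.45 -2.85]
0.2 1 240  0.00 0.15 0.45 0.67 0.81 0.91 [-0.13  0.35  1.99  0.73  0.65 -2.85]
0.2 1 255  0.02 0.29 0.58 0.79 0.92 1.01 [-0.14  0.4   1.91  0.66  0.87 -2.85]
0.2 1 270  0.15 0.00 0.00 0.00 0.00 0.00 [-0.41  0.7   1.95  1.07  1.48  2.02]
0.2 1 285  0.01 0.00 0.00 0.00 0.00 0.00 [-0.37  0.75  1.83  0.88  1.61  2.02]
0.2 1 300  0.00 0.00 0.00 0.00 0.00 0.00 [-0.32  0.79  1.72  0.7   1.74  1.98]
0.2 1 315  0.00 0.00 0.00 0.00 0.00 0.00 [-0.26  0.84  1.62  0.52  1.86  1.91]
0.2 1 330  0.00 0.00 0.00 0.00 0.00 0.00 [-0.19  0.87  1.54  0.34  1.95  1.81]
0.2 1 345  0.00 0.00 0.00 0.00 0.00 0.00 [-0.13  0.9   1.48  0.14  2.01  
[... 2679 characters left out ...]
0.00 0.00 0.00 [-0.6   0.7   2.36  1.73  1.24 -1.48]
0.27 -1 240  0.00 0.00 0.00 0.00 0.00 0.00 [-0.61  0.72  2.22  1.42  1.28 -1.36]
0.27 -1 255  0.00 0.00 0.00 0.00 0.00 0.00 [-0.58  0.76  2.05  1.17  1.37 -1.26]
0.27 -1 270  0.00 0.00 0.00 0.00 0.00 0.00 [-0.53  0.82  1.89  0.97  1.49 -1.2 ]
0.27 -1 285  0.00 0.00 0.00 0.00 0.00 0.00 [-0.46  0.88  1.72  0.79  1.63 -1.17]
0.27 -1 300  0.00 0.00 0.00 0.00 0.00 0.00 [-0.39  0.94  1.57  0.64  1.77 -1.19]
0.27 -1 315  0.00 0.00 0.00 0.00 0.00 0.00 [-0.31  0.99  1.43  0.48  1.9  -1.25]
0.27 -1 330  0.00 0.00 0.00 0.00 0.00 0.00 [-0.23  1.04  1.32  0.31  2.01 -1.34]
0.27 -1 345  0.00 0.00 0.00 0.00 0.00 0.00 [-0.14  1.08  1.23  0.13  2.08 -1.47]
```

Emit:
{"op": "play_rows", "data": {
  "rows": [
    [[0,0,0],[-10,-2,0],0.5],
    [[0,0,0],[-20,-3,0],0.5],
    [[0,0,0],[-27,-4,0],0.5],
    [[0,0,0],[-30,-5,0],0.5],
    [[0,0,0],[-30,-5,0],0.5],
    [[0,0,0],[-30,-5,0],0.5],
    [[0,0,0],[-30,-5,0],0.5],
    [[0,0,0],[-27,-4,0],0.5],
    [[0,0,0],[-20,-3,0],0.5],
    [[0,0,0],[-13,-2,0],0.5],
    [[0,0,-4],[0,0,0],0.5],
    [[0,0,-5],[0,0,0],0.5]
  ]
}}

```text
t: 5.82
tcp_pos: [0.5403, -0.1771, 0.1561]
tool_rot: [0.764, -0.645, -0.001, 0.0]
force: [0.6, -0.7, -1.8]
finger_gap: 0.729
gripper_force: 44.3
```

Emit:
{"op": "play_rows", "data": {
  "rows": [
    [[0,0,-6],[0,0,0],0.5],
    [[0,0,-5],[0,0,5],0.5],
    [[0,0,0],[0,0,15],0.5],
    [[0,0,0],[0,0,20],0.5],
    [[0,0,0],[0,0,15],0.5],
    [[0,0,0],[0,0,10],0.5],
    [[0,0,0],[0,0,5],0.5],
    [[0,0,0],[0,0,0],0.5],
    [[0,0,0],[0,0,0],0.5]
  ]
}}

```text
t: 6.57
tcp_pos: [0.541, -0.1791, 0.0872]
tool_rot: [0.821, -0.571, -0.0, -0.0]
force: [-0.4, -0.5, -2.5]
finger_gap: 0.73
gripper_force: 44.3
```

Run:
```python
from h import *
to([.544,-.180,.065],Rdown(-70))
```

```text
t 6.57 tcp [ 541.  -179.1   87.2] q [-0.516  0.67   1.693  0.     0.778  2.271] gap 0.73 F [-0.4 -0.5 -2.5] gf 44.297913908958435
shift mm [ 1.9 -2.5 22.2] turn deg [0.01 0.01 0.35]
```

Emit:
{"op": "play_rows", "data": {
  "rows": [
    [[0,0,0],[2,-2,8],0.5],
    [[0,0,0],[0,0,8],0.5],
    [[0,0,0],[0,0,3],0.5],
    [[0,0,0],[0,0,0],0.5],
    [[0,0,0],[0,0,0],0.5]
  ]
}}

```text
t: 6.98
tcp_pos: [0.5433, -0.1801, 0.068]
tool_rot: [0.821, -0.571, -0.0, 0.0]
force: [-0.8, -0.1, -2.6]
finger_gap: 0.729
gripper_force: 44.3
```

Emit:
{"op": "play_rows", "data": {
  "rows": [
    [[0,0,0],[0,0,1],0.5],
    [[0,0,0],[0,0,1],0.5],
    [[0,0,0],[0,0,0],0.5]
  ]
}}

```text
t: 7.23
tcp_pos: [0.5435, -0.1802, 0.0664]
tool_rot: [0.821, -0.571, 0.0, -0.0]
force: [0.0, 0.3, -2.4]
finger_gap: 0.728
gripper_force: 44.3
```

Emit:
{"op": "play_rows", "data": {
  "rows": [
    [[0,0,0],[0,0,1],0.5],
    [[0,0,0],[0,0,1],0.5],
    [[0,0,0],[0,0,0],0.5]
  ]
}}

```text
t: 7.48
tcp_pos: [0.5434, -0.1802, 0.0642]
tool_rot: [0.821, -0.571, -0.0, -0.0]
force: [-1.1, -0.5, -1.9]
finger_gap: 0.729
gripper_force: 44.3
```

Emit:
{"op": "play_rows", "data": {
  "rows": [
    [[0,0,0],[0,0,1],0.5],
    [[0,0,0],[0,0,0],0.5]
  ]
}}

```text
t: 7.65
tcp_pos: [0.5434, -0.1802, 0.064]
tool_rot: [0.821, -0.571, 0.0, 0.0]
force: [-2.1, 0.5, 3.3]
finger_gap: 0.73
gripper_force: 45.2
```

Emit:
{"op": "play_rows", "data": {
  "rows": [
    [[0,0,0],[0,0,0],0.24],
    [[0,0,0],[0,0,0],0.2],
    [[0,0,0],[0,0,0],0.1],
    [[0,0,0],[0,0,0],0],
    [[0,0,0],[0,0,0],0],
    [[0,0,0],[0,0,-5],0],
    [[0,0,0],[0,0,-15],0],
    [[0,0,0],[0,0,-30],0],
    [[0,0,0],[0,0,-30],0],
    [[0,0,0],[0,0,-20],0],
    [[0,0,-7],[0,0,0],0],
    [[0,0,-7],[0,0,0],0]
  ]
}}

```text
t: 8.65
tcp_pos: [0.5446, -0.1808, 0.1658]
tool_rot: [0.886, -0.464, 0.002, 0.0]
force: [0.1, 0.3, -0.1]
finger_gap: 1.001
gripper_force: 0.0
```

Emit:
{"op": "play_rows", "data": {
  "rows": [
    [[0,0,-7],[0,0,0],0],
    [[0,0,-7],[0,0,0],0],
    [[0,0,-7],[0,0,0],0],
    [[0,0,-7],[0,0,0],0],
    [[0,0,-7],[0,0,0],0],
    [[0,0,-7],[0,0,0],0],
    [[0,0,-7],[0,0,0],0],
    [[0,0,-7],[0,0,0],0],
    [[0,0,-7],[0,0,0],0],
    [[0,0,-7],[0,0,0],0],
    [[0,0,-6],[0,0,0],0],
    [[0,0,0],[0,0,0],0]
  ]
}}

```text
t: 9.65
tcp_pos: [0.5434, -0.1801, 0.1636]
tool_rot: [0.984, 0.178, 0.0, 0.0]
force: [-0.4, 0.5, -0.3]
finger_gap: 1.0
gripper_force: 0.0
```

Run:
```python
from h import *
to([.544,-.180,.07],Rdown(20))
p,d=snapshot('scene');q,e=snapshot('top')
a=cv2.resize(p[175:265,240:360],None,fx=6,fy=6,interpolation=3)
cv2.imwrite('pics/pan1.png',a[:,:,::-1])
```

```text
t 9.65 tcp [ 543.4 -180.1  163.6] q [-0.515  0.556  1.639  0.     0.947  0.699] gap 1.0 F [-0.4  0.5 -0.3] gf 0.0
shift mm [ 0.6  0.1 93.6] turn deg [ 0.01 -0.01  0.45]
```

View pics/pan1.png

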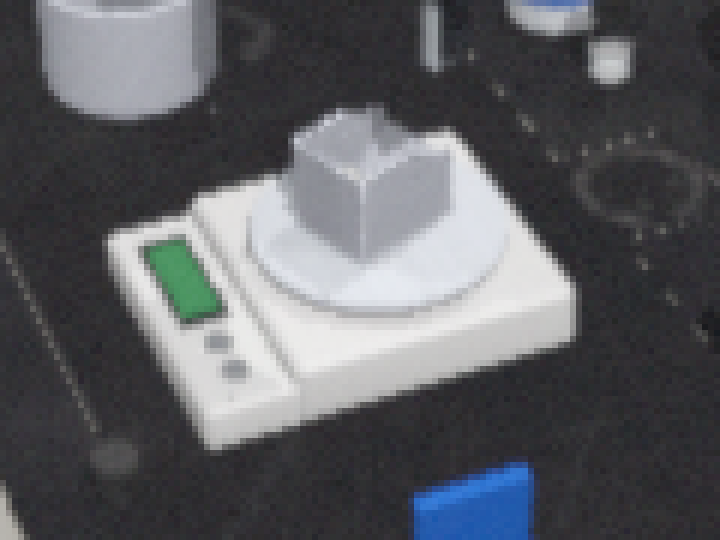

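The zoomed picture shows the cup upright and free on the pan, with its near edge at (365,225). The display is clear. Now I'll grip it across the sides.

Emit:
{"op": "play_rows", "data": {
  "rows": [
    [[0,0,0],[-3,0,15],0],
    [[0,0,0],[0,0,25],0],
    [[0,0,0],[0,0,25],0],
    [[0,0,0],[0,0,18],0],
    [[0,0,0],[0,0,8],0],
    [[0,0,0],[0,0,0],0.1],
    [[0,0,0],[0,0,0],0.2],
    [[0,0,0],[0,0,0],0.3],
    [[0,0,0],[0,0,0],0.4],
    [[0,0,0],[0,0,0],0.5],
    [[0,0,0],[0,0,0],0.65],
    [[0,0,0],[0,0,0],0.65]
  ],
  "grip_force": 40
}}

```text
t: 10.75
tcp_pos: [0.5413, -0.1813, 0.0738]
tool_rot: [0.984, 0.177, 0.001, 0.001]
force: [-0.1, 1.1, 6.5]
finger_gap: 0.578
gripper_force: 43.2
```

Run:
```python
from h import *
to([.544,-.180,.07],Rdown(20))
```

```text
t 10.75 tcp [ 541.3 -181.3   73.8] q [-0.519  0.693  1.698  0.     0.749  0.696] gap 0.578 F [-0.1  1.1  6.5] gf 43.16770255565643
shift mm [ 3.  -0.3  3.8] turn deg [ 0.07 -0.09  0.34]
```

```bash
cat > pour.py <<'E'
from h import *; import ik
def pose(phi,zl,th=-50,back=.005,jar=(.496,.070),g=(-.003,0,.0218)):
    d=np.array([np.cos(np.radians(th)),np.sin(np.radians(th))])
    lip=np.r_[np.array(jar)-back*d,zl]; return ik.tool(th,phi,lip,g,1)
E
python3 - <<'E'
from pour import *
p,r=pose(0,.15); to(p,r.as_matrix()); print(p)
seq=[(0,.15)]+[(5*i,.15-.001*5*i) for i in range(1,8)]+[(40,.110),(45,.105),(50,.101),(54,.098),(57,.096),(60,.095),(63,.094),(66,.093),(69,.093),(72,.093)]
for a,b in zip(seq,seq[1:]):
    (p0,r0),(p1,r1)=pose(*a),pose(*b)
    print(b,'turn',np.round((r0.inv()*r1).as_rotvec(degrees=True),1),'pre',np.round(r0.inv().apply(p1-p0)*1000,1),'post',np.round(r1.inv().apply(p1-p0)*1000,1))
E
```

```text
t 10.75 tcp [ 541.3 -181.3   73.8] q [-0.519  0.693  1.698  0.     0.749  0.696] gap 0.578 F [-0.1  1.1  6.5] gf 43.16770255565643
shift mm [  31.9 -288.   -65.3] turn deg [ 1.000e-02 -1.200e-01  7.034e+01]
[0.47093128 0.09987573 0.1388    ]
(5, 0.145) turn [ 0. -5. -0.] pre [-0.8 -0.   2. ] post [-0.7 -0.   2.1]
(10, 0.13999999999999999) turn [ 0. -5.  0.] pre [-0.4  0.   2. ] post [-0.2  0.   2. ]
(15, 0.135) turn [ 0. -5. -0.] pre [ 0.  -0.   1.9] post [ 0.2 -0.   1.9]
(20, 0.13) turn [-0. -5.  0.] pre [ 0.4 -0.   1.8] post [ 0.6 -0.   1.8]
(25, 0.125) turn [ 0. -5.  0.] pre [0.9 0.  1.7] post [1.  0.  1.6]
(30, 0.12) turn [ 0. -5.  0.] pre [1.3 0.  1.5] post [1.4 0.  1.4]
(35, 0.11499999999999999) turn [-0. -5.  0.] pre [ 1.7 -0.   1.3] post [ 1.8 -0.   1.2]
(40, 0.11) turn [ 0. -5.  0.] pre [2.  0.  1.1] post [2.1 0.  0.9]
(45, 0.105) turn [ 0. -5.  0.] pre [ 2.4 -0.   0.8] post [ 2.4 -0.   0.6]
(50, 0.101) turn [-0. -5. -0.] pre [ 2.   0.  -0.2] post [ 2.   0.  -0.3]
(54, 0.098) turn [ 0. -4.  0.] pre [ 1.6 -0.  -0.5] post [ 1.6 -0.  -0.6]
(57, 0.096) turn [ 0. -3.  0.] pre [ 1.1  0.  -0.6] post [ 1.   0.  -0.7]
(60, 0.095) turn [ 0. -3.  0.] pre [ 0.3  0.  -1.3] post [ 0.2  0.  -1.3]
(63, 0.094) turn [ 0. -3.  0.] pre [ 0.3 -0.  -1.3] post [ 0.3 -0.  -1.3]
(66, 0.093) turn [-0. -3.  0.] pre [ 0.4 -0.  -1.3] post [ 0.3 -0.  -1.4]
(69, 0.093) turn [ 0. -3.  0.] pre [-0.5  0.  -1.8] post [-0.6  0.  -1.8]
(72, 0.093) turn [ 0. -3.  0.] pre [-0.5  0.  -1.8] post [-0.6  0.  -1.8]
```

Emit:
{"op": "play_rows", "data": {
  "rows": [
    [[0,0,0],[0,0,-5],0.65],
    [[0,0,0],[0,0,-12],0.65],
    [[0,0,0],[0,0,-18],0.65],
    [[0,0,0],[0,0,-18],0.65],
    [[0,0,0],[0,0,-12],0.65],
    [[0,0,0],[0,0,-5],0.65],
    [[0,0,0],[0,0,0],0.65]
  ]
}}

```text
t: 11.33
tcp_pos: [0.5415, -0.1818, 0.1442]
tool_rot: [0.984, 0.177, 0.001, 0.001]
force: [0.2, 0.8, -1.9]
finger_gap: 0.579
gripper_force: 42.3
```

Emit:
{"op": "play_rows", "data": {
  "rows": [
    [[0,0,0],[2,-8,0],0.65],
    [[0,0,0],[2,-18,0],0.65],
    [[0,0,0],[3,-26,0],0.65],
    [[0,0,0],[3,-30,0],0.65],
    [[0,0,0],[3,-31,0],0.65],
    [[0,0,0],[3,-31,0],0.65],
    [[0,0,0],[3,-31,0],0.65],
    [[0,0,0],[3,-31,0],0.65],
    [[0,0,0],[3,-30,0],0.65],
    [[0,0,0],[3,-26,0],0.65],
    [[0,0,0],[2,-18,0],0.65],
    [[0,0,0],[2,-8,0],0.65]
  ]
}}

```text
t: 12.33
tcp_pos: [0.4667, 0.1032, 0.1414]
tool_rot: [0.984, 0.178, -0.003, -0.001]
force: [-0.7, 0.1, -2.0]
finger_gap: 0.578
gripper_force: 42.3
```

Emit:
{"op": "play_rows", "data": {
  "rows": [
    [[0,0,3],[0,0,0],0.65],
    [[0,0,6],[0,0,0],0.65],
    [[0,0,7],[0,0,0],0.65],
    [[0,0,7],[0,0,0],0.65],
    [[0,0,7],[0,0,0],0.65],
    [[0,0,7],[0,0,0],0.65],
    [[0,0,7],[0,0,0],0.65],
    [[0,0,7],[0,0,0],0.65],
    [[0,0,7],[0,0,0],0.65],
    [[0,0,6],[0,0,0],0.65],
    [[0,0,6],[0,0,0],0.65],
    [[0,0,0],[0,0,0],0.65]
  ]
}}

```text
t: 13.33
tcp_pos: [0.4696, 0.1, 0.1417]
tool_rot: [0.907, -0.421, -0.001, 0.0]
force: [0.3, -0.3, -1.8]
finger_gap: 0.576
gripper_force: 42.3
```

Run:
```python
from pour import *
p,r=pose(0,.15); to(p,r.as_matrix())
```

```text
t 13.33 tcp [469.6 100.  141.7] q [-0.023  0.494  1.883 -0.     0.767  2.416] gap 0.576 F [ 0.3 -0.3 -1.8] gf 42.262065410614014
shift mm [ 1.  -0.9  2.9] turn deg [0.08 0.07 0.25]
```

Emit:
{"op": "play_rows", "data": {
  "rows": [
    [[0,-3,0],[0,-1,3],0.65],
    [[0,-5,0],[0,0,2],0.65],
    [[0,-5,0],[0,0,2],0.65],
    [[0,-5,0],[0,0,2],0.65],
    [[0,-5,0],[1,0,2],0.65],
    [[0,-5,0],[1,0,2],0.65],
    [[0,-4,0],[1,0,1],0.65],
    [[0,-3,0],[2,0,1],0.65],
    [[0,0,0],[0,0,0],0.65],
    [[0,0,0],[0,0,0],0.65]
  ]
}}

```text
t: 14.17
tcp_pos: [0.472, 0.0992, 0.1248]
tool_rot: [0.866, -0.4, -0.273, -0.126]
force: [-0.3, 1.0, -2.3]
finger_gap: 0.58
gripper_force: 42.5
```

Run:
```python
from pour import *
p,r=pose(35,.115); to(p,r.as_matrix())
```

```text
t 14.17 tcp [472.   99.2 124.8] q [-0.239  0.703  1.673  0.357  1.298  2.007] gap 0.58 F [-0.3  1.  -2.3] gf 42.50908970832825
shift mm [-1.5  0.3  0.4] turn deg [ 0.23 -0.02  0.3 ]
```

Emit:
{"op": "play_rows", "data": {
  "rows": [
    [[0,-3,0],[0,0,1],0.65],
    [[0,-3,0],[1,0,1],0.65],
    [[0,-3,0],[1,0,0],0.65],
    [[0,-3,0],[1,0,0],0.65],
    [[0,-3,0],[1,0,0],0.65],
    [[0,-3,0],[1,0,0],0.65],
    [[0,-3,0],[1,0,-1],0.65],
    [[0,-2,0],[0,0,0],0.65],
    [[0,-2,0],[0,0,-1],0.65],
    [[0,0,0],[0,0,0],0.65],
    [[0,0,0],[0,0,0],0.65],
    [[0,0,0],[0,0,0],0.65]
  ]
}}

```text
t: 15.17
tcp_pos: [0.4747, 0.0966, 0.1214]
tool_rot: [0.787, -0.363, -0.453, -0.21]
force: [-0.0, 0.8, -0.8]
finger_gap: 0.58
gripper_force: 42.7
```

Run:
```python
from pour import *
p,r=pose(60,.095); to(p,r.as_matrix())
a,_=snapshot('scene'); b,_=snapshot('top')
im=np.zeros((600,800,3),np.uint8); im[:600,:400]=cv2.resize(a[130:220,230:290],(400,600),interpolation=3); im[:400,400:]=cv2.resize(b[200:260,225:285],(400,400),interpolation=3)
cv2.imwrite('pics/pour.png',im[:,:,::-1])
```

```text
t 15.17 tcp [474.7  96.6 121.4] q [-0.319  0.907  1.519  0.469  1.678  1.92 ] gap 0.58 F [-0.   0.8 -0.8] gf 42.68982142210007
shift mm [ 3.4  0.9 -0.7] turn deg [ 0.35 -0.09  0.23]
```

View pics/pour.png

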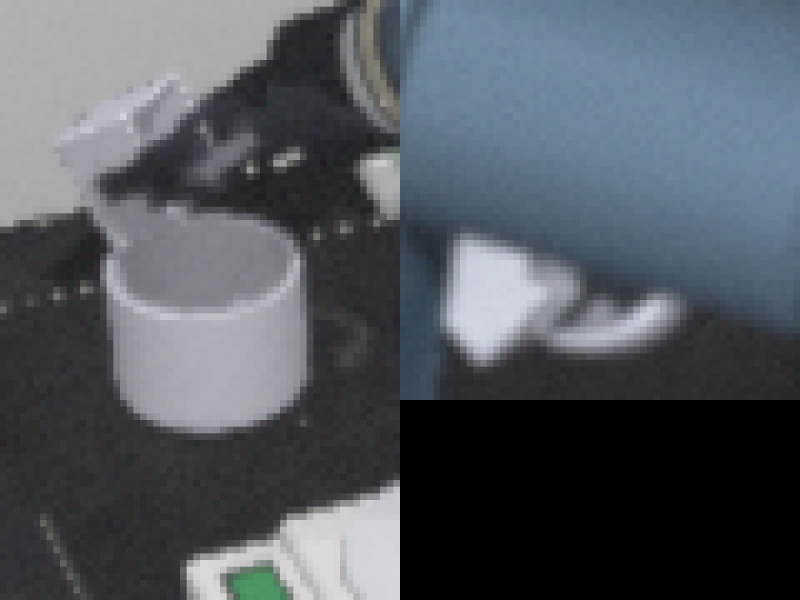

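The picture shows the cup tipped above the jar, with its lip inside the mouth near (180,215). No balls lie outside, and the load has already dropped by about 1 N. I'll tip further to empty it.

Emit:
{"op": "play_rows", "data": {
  "rows": [
    [[0,-3,0],[1,0,-1],0.65],
    [[0,-3,0],[0,0,-1],0.65],
    [[0,-3,0],[0,0,-1],0.65],
    [[0,-3,0],[0,0,-2],0.65],
    [[0,-2,0],[0,0,-1],0.65],
    [[0,0,0],[0,0,0],0.65],
    [[0,0,0],[0,0,0],0.65],
    [[0,0,0],[0,0,0],0.65],
    [[0,0,0],[0,0,0],0.65],
    [[0,0,0],[0,0,0],0.65],
    [[0,0,0],[0,0,0],0.65],
    [[0,0,0],[0,0,0],0.65]
  ]
}}

```text
t: 16.27
tcp_pos: [0.4789, 0.0916, 0.1228]
tool_rot: [0.725, -0.335, -0.546, -0.253]
force: [0.8, 0.1, -0.8]
finger_gap: 0.578
gripper_force: 42.7
```

Run:
```python
from pour import *
p,r=pose(74,.093); to(p,r.as_matrix())
```

```text
t 16.27 tcp [478.9  91.6 122.8] q [-0.347  1.026  1.436  0.526  1.885  1.905] gap 0.578 F [ 0.8  0.1 -0.8] gf 42.72496283054352
shift mm [ 0.8  0.8 -2.2] turn deg [ 0.35 -0.04  0.12]
```

Emit:
{"op": "play_rows", "data": {
  "rows": [
    [[0,3,0],[0,0,1],0.65],
    [[0,6,0],[0,0,2],0.65],
    [[0,6,0],[-2,0,2],0.65],
    [[0,6,0],[-3,0,1],0.65],
    [[0,6,0],[-4,0,0],0.65],
    [[0,6,0],[-4,0,-1],0.65],
    [[0,7,0],[-3,0,-2],0.65],
    [[0,7,0],[-2,0,-3],0.65],
    [[0,7,0],[-1,0,-4],0.65],
    [[0,7,0],[0,0,-4],0.65],
    [[0,7,0],[0,0,-4],0.65],
    [[0,6,0],[0,0,-4],0.65]
  ]
}}

```text
t: 17.27
tcp_pos: [0.472, 0.0992, 0.1554]
tool_rot: [0.908, -0.42, 0.002, 0.0]
force: [-0.9, -0.4, -1.1]
finger_gap: 0.577
gripper_force: 42.6
```

Run:
```python
from pour import *
p,r=pose(0,.16); to(p,r.as_matrix())
```

```text
t 17.27 tcp [472.   99.2 155.4] q [-0.023  0.47   1.87  -0.004  0.798  2.417] gap 0.577 F [-0.9 -0.4 -1.1] gf 42.63028532266617
shift mm [-1.2  0.4  6.6] turn deg [-0.08 -0.28  0.35]
```

Emit:
{"op": "play_rows", "data": {
  "rows": [
    [[0,0,-4],[0,0,0],0.65],
    [[0,0,-7],[0,0,0],0.65],
    [[0,0,-7],[0,0,0],0.65],
    [[0,0,-7],[0,0,0],0.65],
    [[0,0,-7],[0,0,0],0.65],
    [[0,0,-7],[0,0,0],0.65],
    [[0,0,-7],[0,0,0],0.65],
    [[0,0,-7],[0,0,0],0.65],
    [[0,0,-7],[0,0,0],0.65],
    [[0,0,-7],[0,0,0],0.65],
    [[0,0,-3],[0,0,0],0.65],
    [[0,0,0],[0,0,0],0.65]
  ]
}}

```text
t: 18.27
tcp_pos: [0.4718, 0.099, 0.1542]
tool_rot: [0.984, 0.177, -0.001, -0.0]
force: [-0.1, 0.4, -1.4]
finger_gap: 0.575
gripper_force: 42.6
```

Emit:
{"op": "play_rows", "data": {
  "rows": [
    [[0,0,0],[-2,8,0],0.65],
    [[0,0,0],[-2,18,0],0.65],
    [[0,0,0],[-3,26,0],0.65],
    [[0,0,0],[-3,30,0],0.65],
    [[0,0,0],[-3,31,0],0.65],
    [[0,0,0],[-3,31,0],0.65],
    [[0,0,0],[-3,31,0],0.65],
    [[0,0,0],[-3,31,0],0.65],
    [[0,0,0],[-3,30,0],0.65],
    [[0,0,0],[-2,26,0],0.65],
    [[0,0,0],[-2,18,0],0.65],
    [[0,0,0],[-2,8,0],0.65]
  ]
}}

```text
t: 19.27
tcp_pos: [0.5445, -0.1851, 0.1541]
tool_rot: [0.985, 0.175, 0.001, 0.001]
force: [-0.0, -0.2, -1.7]
finger_gap: 0.578
gripper_force: 42.6
```

Run:
```python
from h import *
to([.5412,-.181,.080],Rdown(20))
a,_=snapshot('scene'); b,_=snapshot('top')
im=np.zeros((600,800,3),np.uint8); im[:500,:400]=cv2.resize(a[130:255,240:340],(400,500),interpolation=3); im[:400,400:]=cv2.resize(b[210:260,230:280],(400,400),interpolation=3)
cv2.imwrite('pics/after.png',im[:,:,::-1])
```

```text
t 19.27 tcp [ 544.5 -185.1  154.1] q [-0.522  0.572  1.64  -0.     0.928  0.697] gap 0.578 F [-0.  -0.2 -1.7] gf 42.58011817932129
shift mm [-1.7 -5.1 74.1] turn deg [ 0.08 -0.05  0.16]
```

View pics/after.png

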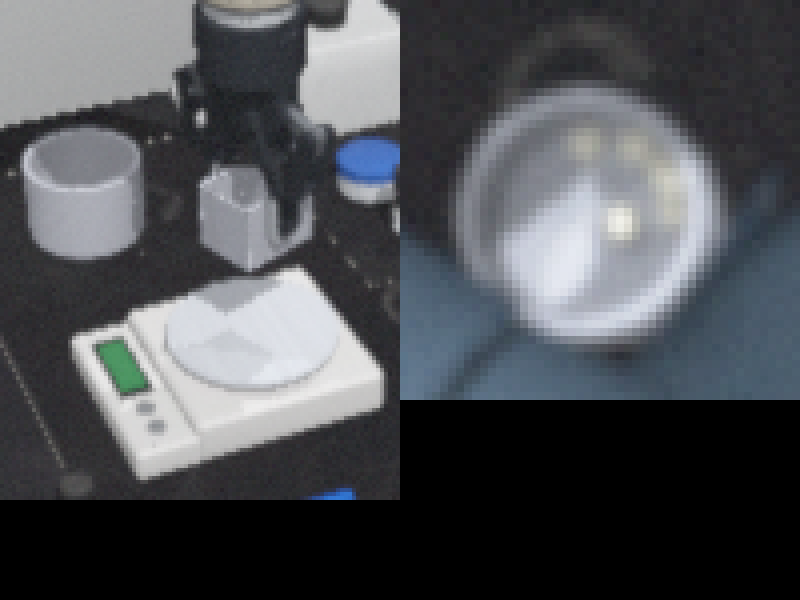

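The jar shows about five white balls near (585,140), (632,147), (668,185), (668,210) and (621,222). The sixth may be hidden under the rim or still be in the cup. I'll place the cup and inspect both.

Emit:
{"op": "play_rows", "data": {
  "rows": [
    [[0,0,0],[0,0,10],0.65],
    [[0,0,0],[0,0,20],0.65],
    [[0,0,0],[0,0,20],0.65],
    [[0,0,0],[0,0,13],0.65],
    [[0,0,0],[0,0,6],0.65],
    [[0,0,0],[0,0,0],0.65],
    [[0,0,0],[0,0,0],0.65]
  ]
}}

```text
t: 19.95
tcp_pos: [0.5435, -0.1807, 0.0849]
tool_rot: [0.984, 0.177, -0.0, -0.0]
force: [1.2, 0.1, -1.6]
finger_gap: 0.581
gripper_force: 42.6
```

Run:
```python
from h import *
to([.5412,-.181,.0745],Rdown(20))
```

```text
t 19.95 tcp [ 543.5 -180.7   84.9] q [-0.516  0.677  1.686  0.     0.78   0.698] gap 0.581 F [ 1.2  0.1 -1.6] gf 42.577068507671356
shift mm [-2.2 -0.5 10.4] turn deg [-0.06  0.04  0.43]
```

Emit:
{"op": "play_rows", "data": {
  "rows": [
    [[0,0,0],[-2,0,4],0.65],
    [[0,0,0],[0,0,3],0.65],
    [[0,0,0],[0,0,1],0.65],
    [[0,0,0],[0,0,1],0.65],
    [[0,0,0],[0,0,0],0.65]
  ]
}}

```text
t: 20.37
tcp_pos: [0.542, -0.1827, 0.0762]
tool_rot: [0.984, 0.177, 0.0, 0.0]
force: [-0.1, 0.1, -0.6]
finger_gap: 0.575
gripper_force: 42.6
```

Emit:
{"op": "play_rows", "data": {
  "rows": [
    [[0,0,0],[0,0,1],0.65],
    [[0,0,0],[0,0,1],0.65],
    [[0,0,0],[0,0,0],0.65]
  ]
}}

```text
t: 20.62
tcp_pos: [0.5419, -0.1827, 0.074]
tool_rot: [0.984, 0.177, -0.0, -0.0]
force: [0.0, -0.7, -1.9]
finger_gap: 0.581
gripper_force: 42.6
```

Emit:
{"op": "play_rows", "data": {
  "rows": [
    [[0,0,0],[0,-1,0.5],0.65],
    [[0,0,0],[0,0,0.5],0.65],
    [[0,0,0],[0,0,0],0.65]
  ]
}}

```text
t: 20.87
tcp_pos: [0.5419, -0.1822, 0.0738]
tool_rot: [0.984, 0.177, 0.0, 0.001]
force: [-1.1, -2.2, 4.0]
finger_gap: 0.578
gripper_force: 43.1
```

Emit:
{"op": "play_rows", "data": {
  "rows": [
    [[0,0,0],[0,0,1],0.65],
    [[0,0,0],[0,0,0],0.65]
  ]
}}

```text
t: 21.03
tcp_pos: [0.5419, -0.1822, 0.0738]
tool_rot: [0.984, 0.177, 0.0, 0.001]
force: [-2.6, 1.0, 10.9]
finger_gap: 0.579
gripper_force: 44.0
```

Emit:
{"op": "play_rows", "data": {
  "rows": [
    [[0,0,0],[0,0,-1],0.4],
    [[0,0,0],[0,0,0],0.3],
    [[0,0,0],[0,0,0],0.2],
    [[0,0,0],[0,0,0],0.05],
    [[0,0,0],[0,0,0],0],
    [[0,0,0],[0,0,0],0],
    [[0,0,0],[0,0,-8],0],
    [[0,0,0],[0,0,-20],0],
    [[0,0,0],[0,0,-30],0],
    [[0,0,0],[0,0,-35],0],
    [[0,0,0],[0,0,-35],0],
    [[0,0,0],[0,0,-25],0]
  ]
}}

```text
t: 22.03
tcp_pos: [0.5423, -0.182, 0.2297]
tool_rot: [0.984, 0.177, 0.001, 0.001]
force: [0.3, 0.5, 0.8]
finger_gap: 1.001
gripper_force: 0.0
```

Emit:
{"op": "play_rows", "data": {
  "rows": [
    [[0,0,0],[0,15,0],0],
    [[0,0,0],[0,30,0],0],
    [[0,0,0],[0,35,0],0],
    [[0,0,0],[0,35,0],0],
    [[0,0,0],[0,35,0],0],
    [[0,0,0],[0,35,0],0],
    [[0,0,0],[0,35,0],0],
    [[0,0,0],[0,35,0],0],
    [[0,0,0],[0,30,0],0],
    [[0,0,0],[0,15,0],0],
    [[0,0,0],[0,0,0],0]
  ]
}}

```text
t: 22.95
tcp_pos: [0.6455, -0.4674, 0.2241]
tool_rot: [0.985, 0.175, -0.0, 0.001]
force: [-0.0, -0.0, 0.8]
finger_gap: 1.002
gripper_force: 0.0
```

Run:
```python
from h import *
a,_=snapshot('scene'); b,_=snapshot('top')
im=np.zeros((600,800,3),np.uint8); im[:300,:400]=cv2.resize(a[155:245,230:350],(400,300),interpolation=3); im[300:,:400]=cv2.resize(b[195:250,290:363],(400,300),interpolation=3); im[:400,400:]=cv2.resize(b[210:260,230:280],(400,400),interpolation=4)
cv2.imwrite('pics/fin.png',im[:,:,::-1]); cv2.imwrite('pics/topfin.png',b[:,:,::-1])
print(sense()['t'])
```

```text
23.05
```

View pics/fin.png

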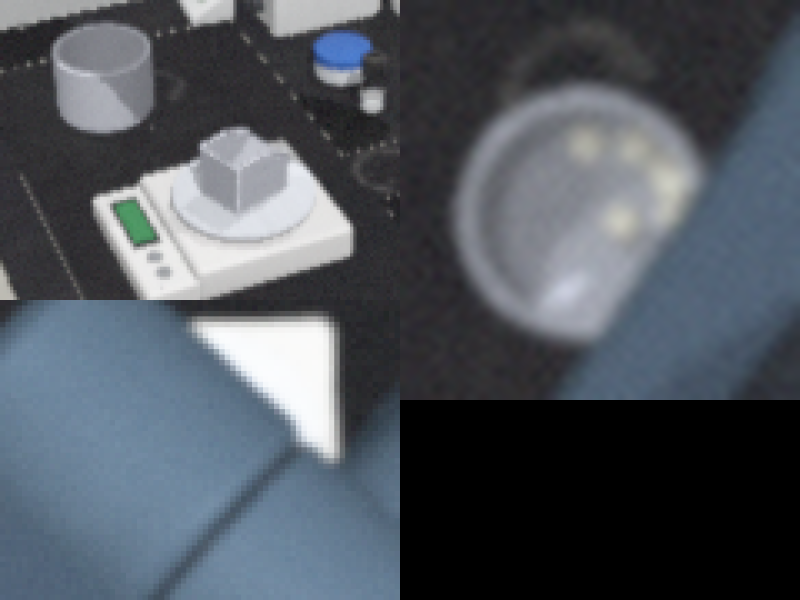

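View pics/topfin.png

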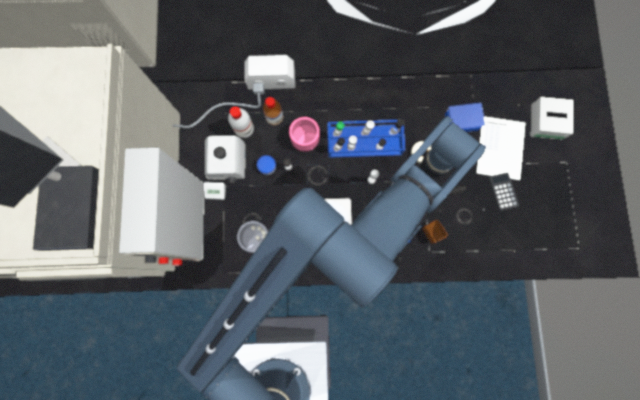

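The cup stands upright on the pan and the jar is in place, but the arm hides part of the view. I'll move to the start posture for a final check.

Emit:
{"op": "play_rows", "data": {
  "rows": [
    [[0,0,0],[-25,-2,0],0],
    [[0,0,0],[-38,-3,0],0],
    [[0,0,0],[-38,-3,0],0],
    [[0,0,0],[-38,-3,0],0],
    [[0,0,0],[-38,-3,0],0],
    [[0,0,0],[-38,-3,0],0],
    [[0,0,0],[-38,-3,0],0],
    [[0,0,0],[-38,-3,0],0],
    [[0,0,0],[-38,-3,0],0],
    [[0,0,0],[-38,-3,0],0],
    [[0,0,0],[-38,-3,0],0],
    [[0,0,0],[-38,-2,0],0]
  ]
}}

```text
t: 24.05
tcp_pos: [0.2177, -0.5832, 0.2265]
tool_rot: [0.984, 0.178, 0.0, -0.001]
force: [-0.6, -0.7, -0.3]
finger_gap: 1.001
gripper_force: 0.0
```

Run:
```python
from h import *
print(sense()['t'],sense()['tcp_pos'])
B=[];Dd=[]
for _ in range(6):
    b,d=snapshot('top'); B.append(b.astype(float)); Dd.append(d)
b=np.mean(B,0).astype(np.uint8); d=np.median(Dd,0)
im=np.zeros((600,800,3),np.uint8); im[:400,:400]=cv2.resize(b[210:260,230:280],(400,400),interpolation=2); im[:400,400:]=cv2.resize(b[200:240,307:347],(400,400),interpolation=2)
im[400:600,:]=cv2.resize(b[150:250,200:600],(800,200))
cv2.imwrite('pics/fin2.png',im[:,:,::-1])
C=cloud('top',d); print(np.round(C[210:235,316:340,2]*1000).astype(int))
p0=np.load('top0.npz')['p']; df=cv2.absdiff(p0,b).max(2); k=(df>45).astype(np.uint8)
n,l,st,ce=cv2.connectedComponentsWithStats(k[:270]); print([list(s) for s in st[1:] if s[4]>4])
m=((C[:,:,2]>.05)&(C[:,:,2]<.09)); mm=np.zeros_like(m); mm[215:258,230:278]=m[215:258,230:278]; v,u=np.nonzero(mm)
print('jar',cv2.minEnclosingCircle((onz('top',np.c_[u,v],.07)[:,:2]*1000).astype(np.float32)))
m=(C[:,:,2]>.08)&(C[:,:,2]<.115); mm=np.zeros_like(m); mm[205:240,310:345]=m[205:240,310:345]; v,u=np.nonzero(mm)
if len(u): print('cup top',cv2.minAreaRect((onz('top',np.c_[u,v],.1)[:,:2]*1000).astype(np.float32)))
```

```text
24.05 [ 0.21774338 -0.58321522  0.22645097]
[[ 53  53  55  52  50  52  85  84  87  83  82  81  81  77  78  76  85  98
   52  53  53  51  53  53]
 [ 53  54  54  82  87  85  81  83  80  81  81  79  79  82  78  77  74 100
   54  50  53  52  52  54]
 [ 52  53  91  83  83  83  80  80  81  79  78  77  79  77  76  74  73  92
  102  54  54  49  52  53]
 [ 55  52  96  82  79  80  80  78  78  78  73  74  75  75  74  71  70  74
  104  52  51  50  53  54]
 [ 55  56  76  96  78  75  77  77  76  77  73  73  73  71  74  71  69  69
   96 104  51  53  52  52]
 [ 50  52  53  97  77  77  76  73  75  73  71  72  71  67  71  69  68  66
   81 105  55  52  53  52]
 [ 54  54  52  88 100  76  74  75  71  70  68  68  70  68  67  67  65  63
   67 103 101  51  52  51]
 [ 51  54  52  67 100  71  70  70  70  69  66  64  66  65  64  63  63  62
   62  88 104  54  49  53]
 [ 53  50  54  51 101  71  71  67  67  66  66  66  64  64  60  62  62  60
   61  71 105  55  52  51]
 [ 54  53  52  52  78 103  68  66  65  67  62  67  62  58  61  59  60  56
   57  57  92 103  54  52]
 [ 51  50  55  51  53 104  66  65  63  63  60 
[... 1311 characters left out ...]
2  55  50  54  52  52  53  53
   52  55  51  53  53  53]
 [ 52  52  54  53  53  52  52  53  53  52  50  53  53  54  53  52  55  51
   54  52  51  48  54  52]]
[[np.int32(317), np.int32(208), np.int32(22), np.int32(23), np.int32(286)], [np.int32(389), np.int32(220), np.int32(20), np.int32(22), np.int32(380)], [np.int32(252), np.int32(226), np.int32(3), np.int32(4), np.int32(10)], [np.int32(262), np.int32(231), np.int32(3), np.int32(3), np.int32(6)], [np.int32(256), np.int32(236), np.int32(3), np.int32(4), np.int32(10)]]
jar ((496.0296630859375, 69.77244567871094), 50.83930587768555)
cup top ((543.9871826171875, -178.85104370117188), (62.575313568115234, 50.93277359008789), 20.182456970214844)
```

View pics/fin2.png

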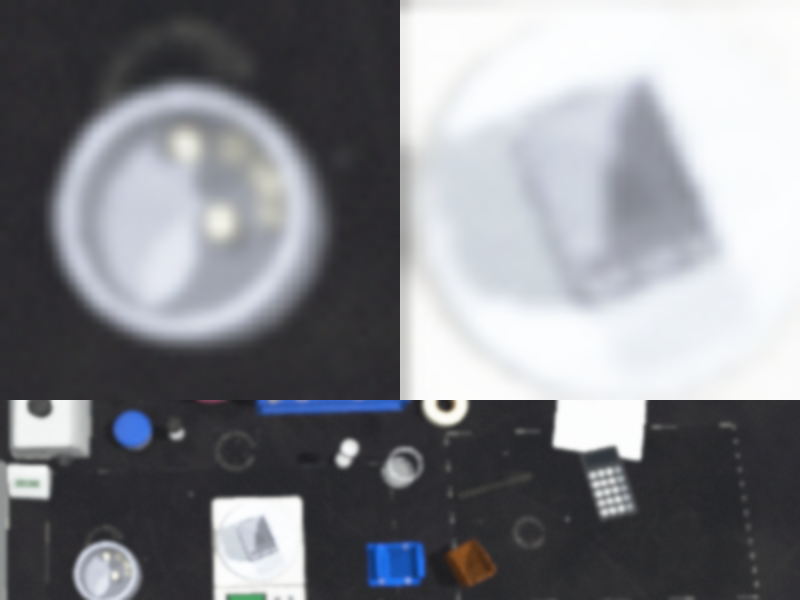

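The cup is empty and upright: the floor is flat at 55 mm, and it stands at (544,-179) mm, yawed 20°. Five balls are plain in the jar, at (185,145), (232,148), (268,185), (270,213) and (220,222). I'll check the depth for the sixth.

Run:
```python
from h import *
d=np.median([snapshot('top')[1] for _ in range(10)],0); C=cloud('top',d)
print(np.round(C[222:252,238:270,2]*1000).astype(int))
g=np.mean([snapshot('top')[0] for _ in range(6)],0); Y=(g[:,:,0]+g[:,:,1]-2*g[:,:,2]) # yellowish balls
print(np.round(Y[224:242,250:268]).astype(int))
d0=np.load('top0.npz')['d']; z0=cloud('top',d0)[:,:,2]; dz=C[:,:,2]-z0
k=(abs(dz)>.010).astype(np.uint8); k[270:]=0; n,l,st,_=cv2.connectedComponentsWithStats(cv2.morphologyEx(k,2,np.ones((2,2)))); print([s.tolist() for s in st[1:] if s[4]>5])
```

```text
[[ 1  2  0  4  1  2  1 -1 70 70 73 70 71 72 71 71 71 69 73 72 70  1  1  2
   0  3  1  3  0  2  2  1]
 [ 0  3  1  1  1  1 70 73 71 70 69 64 59 54 53 53 51 57 61 69 72 72 71  1
   0  0  2 -1  1  2  2  1]
 [ 1  0  1  0  2 72 70 70 67 60 50 45 40 33 30 25 24 22 28 32 46 70 71 71
  67  3  1  3  0  0  2  2]
 [ 0  2  2  2 70 72 71 62 52 44 35 27 20 13 20 18  8  9 10  8  7 18 40 69
  70 69  1  1  0  1 -1  1]
 [ 3  1  2 71 69 67 59 50 37 28 19 12  8 21 23 25 21  9  9 10 22 25 21  8
  70 70 56  4  0  0  1  2]
 [ 2  3 69 71 70 57 47 35 25 15  8  7  8 24 24 25 23 19 10 23 25 24 21 17
   9 71 70 43  2 -1  0  2]
 [ 2  2 72 71 61 48 35 24 12  9  9  8  7 22 22 25 23  9  9 22 26 25 24 19
   8  9 71 70 31  1 -2  3]
 [ 1 71 70 63 51 38 27 13 10  9  8 10 10  9 21 20  7 10  8 19 23 22 19 23
  24 21 69 69 58  7 -1  0]
 [ 3 71 69 55 42 27 16 12  9  7  9  9 10  9  8  7  8  9  8  9 10  8 10 23
  25 24 32 71 70 35  1  3]
 [70 73 60 48 34 19  9  9 10 10  7  9  9 10  8  9  9  9  9 11  7  9  9 25
  37 37 36 69 70 52 12  0]
 [73 68 54 43 27 12  9  8 10  8  8 10  7  9  7  9  9  8 10  7  7 11  8 21
  37 38 36 72 69
[... 2699 characters left out ...]
-27 -22 -19 -17 -16 -20 -21 -11   6  17  15  -2 -21 -29]
 [-28 -27 -26 -28 -30 -20  -8   0  -3 -11 -18 -13   2  16  16  -2 -21 -27]
 [-29 -29 -26 -25 -28 -11   7  11  14   2 -14 -13   1  16  16   2 -20 -26]
 [-28 -28 -23 -24 -25  -3  10  13  16  11  -9 -15  -3  10  12  -2 -21 -27]
 [-25 -21 -22 -21 -24  -5  10  14  18  10 -10 -17 -12  -3   1 -13 -24 -31]
 [-21 -20 -20 -21 -28 -13   5  14  12   0 -14 -18 -20 -16 -16 -23 -24 -30]
 [-21 -19 -20 -20 -29 -23 -11  -6  -7 -13 -18 -22 -22 -22 -24 -30 -25 -29]
 [-20 -20 -18 -20 -30 -25 -23 -20 -20 -22 -22 -25 -24 -23 -29 -25 -27 -28]]
[[319, 208, 21, 23, 210], [391, 222, 18, 20, 315], [252, 227, 4, 3, 11], [259, 227, 8, 12, 45], [256, 236, 4, 5, 15]]
```

The depth shows a ball stacked at 37 mm between two others at 24–25 mm, which makes six in the jar. Nothing else on the worktop has changed.

```bash
python3 -c "
from station import *
print(sign_off())"
```

```text
the job is handed in; nothing more can be done
None
```

The job is handed in: all six balls are in the steel jar, and the empty cup stands upright in the middle of the balance pan, with the jar and everything else where they were.

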